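# Feed a bisque tile out of the scraping jig and set it on the kiln setter

## Robot

A 6-joint arm with a two-finger parallel gripper is mounted at the origin on the work surface. World frame = base frame: x ahead of the robot, y to its left, z up, the work surface at z = 0. Lengths are in mm, angles in rad, forces in N, time in s.
With the tool pointing down it reaches from about 275 to 1000 mm from the base axis. Payload 8.4 kg.
Tool frame: the origin (TCP) lies at the very end of the fingers, on their centre line; the grasp point (between the pads) lies r.hold_point_z behind it (r.hold_point_z is the distance from the TCP to the grasp point, in mm); x points along the fingers, z is the direction in which the jaws open and shut, and the axes are right-handed (so a half turn about x gives the same grasp; the last joint's range is limited). The gripper opens to 85 mm and grips with 20 to 120 N. Pads are 22 mm wide; open, the fingers measure 114 mm over their backs; the gripper's body (76 mm by 85 mm) begins 54 mm behind the grasp point. The pads swing forward as they close: fully open they stand 13 mm farther back than shut.
Start: joints at [-1.325, 0.353, 1.633, -0, 1.155, -0.002], TCP at [153.293, -605.912, 231.281] pointing down, gripper open.
Joint ranges: [-2.63, 2.63], [-0.92, 2.1], [0.06, 2.66], [-1.3, 4.44], [0, 2.69], [-3.02, 3.02]. Speed limits (rad/s): [2.22, 2.22, 2.79, 3.14, 3.14, 3.14].

## Interface

Orientations are given as [roll, pitch, yaw] about the fixed x, y, z axes, in that order (R = Rz(yaw) Ry(pitch) Rx(roll)).
In Python, from rig import r gives the robot as it stands.
- The arm moves only by the tool jog_arm, never from a script. Its argument "series" is a list of rows, each a list of 7 numbers: the turn, a rotation vector about the tool's x, y, z in degrees, then the shift along the tool's x, y, z in cm, then the opening, from 0 (shut) to 1 (fully open). In form: [[wx, wy, wz, tx, ty, tz, fingers], ...]. A call has 1 to 20 rows; each row shifts and turns the commanded pose from where the row before left it, along the tool's axes as they then stand; what a row does not reach is not made up. A row lasts 1/10 s, in which the tool goes at most 50 mm and 8.59 degrees, less where a joint would pass 70% of its speed; a pose out of reach is approached as far as the arm can. A call with a gripper value outside its range is refused whole. The fingers move at their own pace and stop on an object; "force" is the grip in N (left out, the last holds). Time passes only in rows, so rows that do not move let the fingers close. It gives the time, the measured TCP pose, the force and the opening at its end, in the units of the state.
- r.sense(): the state, without advancing time (a new reading comes with each control period).
- r.grab_frame(name): name is "scene" or "top" or "wrist"; returns (picture, depth): 400x640x3 uint8, red, green, blue; 400x640 float32, mm along the optical axis (not along the pixel's ray), 0 where there is no reading.
- r.get_calibration(name): a dict with "mtx" (3x3 intrinsics, pixels), "position" and "rotation" of the camera in the world; the wrist camera has in their place "mount" (4x4, takes a point from camera to tool coordinates, whose origin is the TCP and whose axes are the tool frame's). Camera axes: x right, y down, z forward; pixel columns grow to the right and rows downward; lengths in mm; the calibration is good to about 2 mm. A picture is of the moment at which its call begins: read the wrist's pose just before it. get_calibration takes no time and is no camera call.
- r.sign_off(): hands the job in, once; it reports no verdict.
The state is a dict: "clock": time; "qpos": joint angles; "qvel": joint speeds; "joint_efforts": joint torques, N m; "eef_pos": TCP position; "tcp_rot": TCP orientation; "contact_force": force on the tool from outside, world axes, zero at the start; "wrist_torque": the same for the moment, N m; "opening": opening from 0.0 (shut) to 1.0 (fully open).
Only numpy, scipy, OpenCV 4.12 (cv2) and the standard library are available. Lean on these libraries where they do the work, as an engineer would, in place of code of your own. Each camera call takes 0.05 s, during which the arm holds its last target.

## Task

With the wooden push stick, feed the clay tile through the scraping jig until a good finger's length (about 40 mm) of it overhangs the out-feed end, then lay the stick back down flat on the open table. Take the tile by its overhanging end, draw it out from under the bars and lay it flat on the narrow plaster setter, lengthwise and centred, with its end snug against the setter's raised stop; do not drop or bang the tile, and leave the other pottery things where they are.

Things in the scene. Friction and masses are not known exactly. Their poses are not given: they have to be found in the camera images.
- jig: Fixed wooden scraping jig, 160 long (x) x 90 wide (y) x 60 mm high block. Origin: centre of its underside, on the table; x is the feed direction, from the in-feed end (-80 mm) to the out-feed end (+80 mm). On its top (the bed, z = 60 mm) two rails 14 mm wide, 16 mm high leave a straight channel 60 mm wide along x, open at both ends.
- jig_in (a point): Point on the bed in the middle of the in-feed mouth (axes as the jig's). Four flat steel bars (12 mm along x, underside 16 mm and top 24 mm above the bed) cross over the channel, centred 22, 50, 78 and 106 mm from this mouth: no room for fingers between or below them, but for the stick's blade.
- jig_out (a point): Point on the bed in the middle of the out-feed edge; x points out of the jig. The last 48 mm of the channel before it are open above; beyond it the table lies 60 mm below.
- tile_mid (a point): Centre of the loose fired-clay tile, 110 long (x) x 56 wide (y) x 8 mm thick, 0.08 to 0.17 kg. It starts flat in the channel under the bars, its x along the jig's x, wholly inside the jig, and slides with light friction. Shut in by the rails, it can be gripped (from above, across its 56 mm width) only where it overhangs the out-feed end.
- stick_grip (a point): Middle of the handle of the loose wooden push stick (0.07 kg), 33 mm above its underside. The handle is an upright block 40 long (x) x 18 wide (y), its top 52 mm above the underside. Under it runs a flat blade 20 wide, 10 mm thick, from 25 mm behind to 135 mm ahead (+x) of this point. Starts flat on the table.
- stick_tip (a point): Middle of the front end of the push stick's blade, 135 mm ahead (x) of the handle's middle and 5 mm above the underside.
- setter: Fixed plaster setter: a bar 150 long (x) x 40 wide (y) with its top face 45 mm above the table, narrower than the tile so that fingers pass on both sides. Origin: centre of its underside. At its +x end stands the stop, 15 mm thick, 20 mm higher than the top face, its face (looking to -x) at x = +60 mm.
- vase: Bystander: terracotta vase, 88 mm across, 125 mm high; origin at its foot.
- bowl: Bystander: white bowl, 110 mm across, 50 mm high; origin at its foot.
- glaze: Bystander: small blue glaze jar, 60 mm across, 90 mm high; origin at its foot.
- brush: Bystander: glaze brush lying on the table, roughly along y, nearer the robot than the jig.
Mind the look-alikes: they are no part of the job. What is shaped like the part that bears stick_grip but yellow is not meant.

How it is judged (in metres and radians):
On the way, in this order (a step that is already met when the one before it is completed fails the run):
1. the push stick, its tip inside the channel, presses against the tile (contact force between stick and tile above 0.1 N and x of stick_tip in the frame of jig between -0.082 and 0.07 m and contact force between the fingers and stick above 0.5 N).
2. the tile overhangs the out-feed end by 28 to 55 mm, still flat in the channel and not touched by the fingers (x of tile_mid in the frame of jig between 0.053 and 0.08 m and angle between tile_mid's own z axis and vertical below 0.15 rad and z of tile_mid in the frame of jig above 0.055 m and contact force between the fingers and tile below 0.1 N), for 0.2 s.
3. the tile is gripped by its overhanging end, the stick let go on the table (contact force between the fingers and tile above 2 N and height (world z) of stick_tip below 0.012 m and x of tile_mid in the frame of jig above 0.045 m and contact force between the fingers and stick below 0.1 N), for 0.1 s.
At the end, for the whole second after the job is handed in: The tile lies flat (within 3 degrees) and still on the setter's top face, lengthwise (within 4.5 degrees) and centred across it within 8 mm, its end no more than 3.5 mm from the stop's face; the push stick lies flat and still on the table (x of tile_mid in the frame of setter between 0.0015 and 0.0065 m and y of tile_mid in the frame of setter between -0.008 and 0.008 m and z of tile_mid in the frame of setter between 0.046 and 0.052 m and angle between the x axis of tile_mid and the x axis of setter, either way round below 0.08 rad and angle between each of tile_mid, stick_grip's own z axis and vertical below 0.05 rad and linear speed of each of tile, stick below 0.01 m/s and height (world z) of stick_tip below 0.012 m and height (world z) of stick_grip below 0.04 m); the robot touches nothing.
It fails at once if the tile falls off the jig or setter (height (world z) of tile_mid below 0.035 m).
It fails at once if the tile is dropped or banged on the setter (meets it at over 0.35 m/s) (contact force between tile and setter above 0.2 N and linear speed of tile above 0.35 m/s).
It fails at once if a bystander is moved by over 30 mm (distance of any of vase, bowl, glaze, brush from where it was at the start of the episode above 0.03 m).
It also fails if it takes over 64 s, if anything falls off the work surface, if the arm or the gripper's body presses on something with over 40 N, if the wrist force passes 120 N, or if a joint passes its speed limit or range.

## Working session

There is one attempt and no reset: what is moved stays moved. The work goes in short steps, Python scripts to look and compute and a tool call to move; the robot and the scene stay as the last step left them, time stands still between calls to the robot, and variables do not carry over. Pictures are saved under pics/ and viewed, and the job is handed in when it is done.

Besides the shell and the picture viewer there is one more tool, called after ">>>" as name(argument=value, ...) on one line, values as JSON. jog_arm: Moves the arm, as the interface text tells. Its arguments: {"type":"object","properties":{"series":{"type":"array"},"force":{"type":"number"}},"required":["series"]}

```bash
ls; mkdir -p pics; python3 - <<'E'
from rig import r
import cv2,numpy as np
print(r.sense()); print(r.hold_point_z)
for n in ["scene","top"]:
    p,d=r.grab_frame(n); cv2.imwrite(f"pics/{n}0.png",p[:,:,::-1]); np.save(f"pics/{n}0.npy",d)
    print(n,r.get_calibration(n))
print(r.get_calibration("wrist"))
E
```

```text
pics
{'clock': 0.0, 'qpos': array([-1.32541711e+00,  3.53640615e-01,  1.63416096e+00,  1.56885704e-05,
        1.15522653e+00, -2.38102778e-03]), 'qvel': array([-2.38675692e-03, -2.94274336e-04, -3.89591659e-04,  2.38335009e-04,
       -6.21003717e-04,  6.20931071e-05]), 'joint_efforts': array([ 1.87420839e-03, -6.05234456e+01, -3.42069089e+01,  2.01266153e-04,
        9.32268013e-03, -3.23892516e-05]), 'eef_pos': array([ 153.16536766, -605.4251693 ,  230.55492364]), 'tcp_rot': array([3.12921915, 1.56936081, 1.80617672]), 'contact_force': array([ 0.24706653, -0.09024   ,  0.66670981]), 'wrist_torque': array([-0.04511307,  0.03537138, -0.03006557]), 'opening': 0.9996485280729864}
18.700000000000003
scene {'mtx': array([[514.61377979,   0.        , 328.11884555],
       [  0.        , 514.61377979, 204.61145153],
       [  0.        ,   0.        ,   1.        ]]), 'position': array([1310.02233358, -205.05605902, 1225.17650073]), 'rotation': array([-2.51196487,  0.00630637,  1.21959493])}
top {'mtx': array([[508.16262403,   0.        , 319.1711928 ],
       [  0.        , 508.16262403, 193.12248199],
       [  0.        ,   0.        ,   1.        ]]), 'position': array([ 378.55833311,   79.30546737, 1596.49395544]), 'rotation': array([-3.05687330e+00,  3.17665285e-04, -1.58963421e+00])}
{'mtx': array([[338.80542865,   0.        , 321.43430064],
       [  0.        , 338.80542865, 203.13318931],
       [  0.        ,   0.        ,   1.        ]]), 'mount': array([[-3.84208660e-04, -2.92045288e-01,  9.56404413e-01,
        -1.42498301e+02],
       [-1.19287546e-03, -9.56403670e-01, -2.92045540e-01,
         7.46393042e+01],
       [ 9.99999215e-01, -1.25307778e-03,  1.90849151e-05,
        -1.04821639e+00],
       [ 0.00000000e+00,  0.00000000e+00,  0.00000000e+00,
         1.00000000e+00]])}
```

View pics/scene0.png

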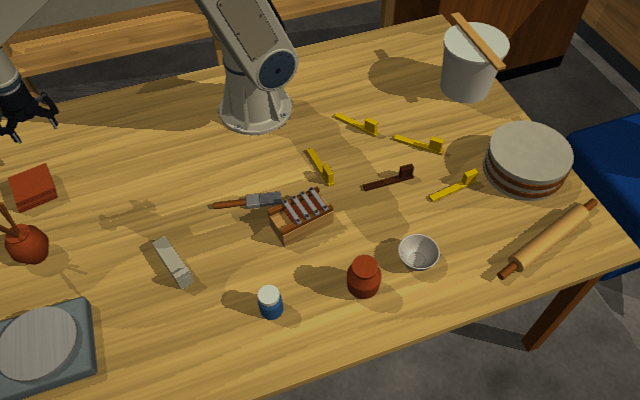

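View pics/top0.png

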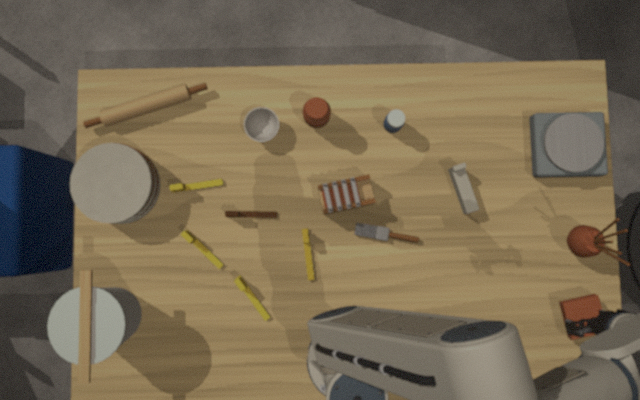

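The brown stick is at top (252,214), with yellow look-alikes around it. The jig is at (346,194), the setter at (464,190) and the brush at (388,233). I'll enlarge these.

```bash
python3 - <<'E'
import cv2,numpy as np
p=cv2.imread("pics/top0.png")
c=p[140:260,210:410]; cv2.imwrite("pics/c1.png",cv2.resize(c,None,fx=4,fy=4,interpolation=cv2.INTER_CUBIC))
c=p[150:230,430:500]; cv2.imwrite("pics/c2.png",cv2.resize(c,None,fx=7,fy=7,interpolation=cv2.INTER_CUBIC))
p=cv2.imread("pics/scene0.png")
c=p[150:250,250:430]; cv2.imwrite("pics/c3.png",cv2.resize(c,None,fx=4.4,fy=4.4,interpolation=cv2.INTER_CUBIC))
E
```

```text
(no output)
```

View pics/c1.png

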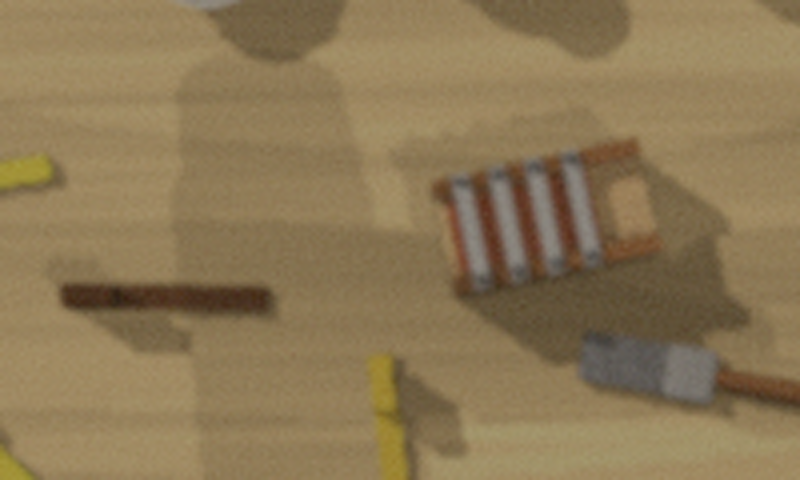

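View pics/c2.png

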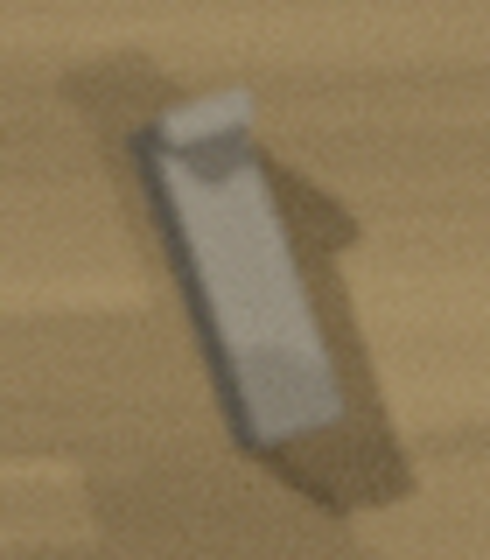

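View pics/c3.png

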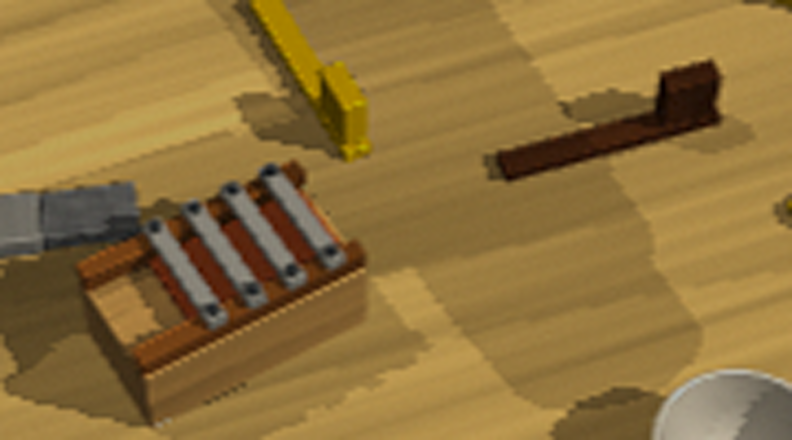

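```bash
cat > h.py <<'E'
import numpy as np,cv2
from scipy.spatial.transform import Rotation as R
from rig import r
def cam(n,s=None):
    c=r.get_calibration(n); K=c["mtx"]
    if "mount" in c:
        if s is None: s=r.sense()
        T=np.eye(4);T[:3,:3]=R.from_euler("xyz",s["tcp_rot"]).as_matrix();T[:3,3]=s["eef_pos"]
        T=T@c["mount"]; return K,T[:3,:3],T[:3,3]
    return K,R.from_euler("xyz",c["rotation"]).as_matrix(),c["position"]
def px2w(C,uv,z):
    K,Rm,t=C; uv=np.atleast_2d(uv).astype(float)
    d=np.c_[uv,np.ones(len(uv))]@np.linalg.inv(K).T@Rm.T
    return t+d*((z-t[2])/d[:,2])[:,None]
def proj(C,P):
    K,Rm,t=C; q=(np.atleast_2d(P)-t)@Rm@K.T
    return q[:,:2]/q[:,2:]
def cloud(C,d):
    K,Rm,t=C; v,u=np.mgrid[:d.shape[0],:d.shape[1]]
    X=np.stack([u,v,np.ones_like(u)],-1)@np.linalg.inv(K).T*d[...,None]
    return X@Rm.T+t
E
python3 - <<'E'
from h import *
C=cam("top"); d=np.load("pics/top0.npy"); W=cloud(C,d)
for n,p in dict(table=(300,160),stick=(265,214),handle=(231,213),bar=(335,196),bed=(367,192),setter=(465,190),stop=(459,168),brush=(368,232)).items(): print(n,W[p[1],p[0]].round(1))
f=lambda x,y:(210+x/4,140+y/4)
for n,xy,z in [("jigrail in-top",(440,185),76),("in-bot",(462,288),76),("out top",(636,145),76),("out bot",(660,248),76),("stick tip",(269,300),10),("tail",(62,296),52),("handle front",(118,296),52)]:
    print(n,px2w(C,f(*xy),z)[0].round(1))
g=lambda x,y:(430+x/7,150+y/7)
for n,xy,z in [("bl",(262,440),45),("br",(340,408),45),("stopTL",(163,122),65),("stopTR",(246,92),65)]: print(n,px2w(C,g(*xy),z)[0].round(1))
s=r.sense(); Rm=R.from_euler("xyz",s["tcp_rot"]).as_matrix(); print(Rm.round(3))
E
```

```text
table [620.4 136.    1.8]
stick [451.2 248.    6.3]
handle [454.1 346.5  51.7]
bar [497.2  30.4  87.5]
bed [509.6 -67.7  61.7]
setter [ 511.  -368.2   50.5]
stop [ 577.2 -348.7   64.8]
brush [388.9 -71.8  16.3]
jigrail in-top [528.4  74.5  76. ]
in-bot [450.6  59.5  76. ]
out top [555.8 -73.6  76. ]
out bot [477.8 -89.5  76. ]
stick tip [447.2 209.4  10. ]
tail [451.4 363.2  52. ]
handle front [450.6 320.7  52. ]
bl [ 441.3 -374.2   45. ]
br [ 454.6 -408.9   45. ]
stopTL [ 579.2 -331.4   65. ]
stopTR [ 591.7 -368.    65. ]
[[-0.     0.969  0.245]
 [ 0.001  0.245 -0.969]
 [-1.    -0.    -0.001]]
```

>>> jog_arm(series=[[0,0,0,-0.5,1.2,-2,1],[0,0,0,-0.5,2.5,-3.9,1],[0,0,0,-0.5,2.5,-3.9,1],[0,0,0,-0.5,2.5,-3.9,1],[0,0,0,-0.5,2.5,-3.9,1],[0,0,0,-0.5,2.5,-3.9,1],[0,0,0,-0.5,2.5,-3.9,1],[0,0,0,-0.5,2.5,-3.9,1],[0,0,0,-0.5,2.5,-3.9,1],[0,0,0,-0.5,2.5,-3.9,1],[0,0,0,-0.5,2.5,-3.9,1],[0,0,0,-0.5,2.5,-3.9,1],[0,0,0,-0.5,2.5,-3.9,1],[0,0,0,-0.5,2.5,-3.9,1],[0,0,0,0,2.5,-3.9,1],[0,0,0,0,2.5,-3.9,1],[0,0,0,0,2.5,-3.9,1],[0,0,0,0,2.5,-3.9,1],[0,0,0,0,2.5,-3.9,1],[0,0,0,0,2.5,-3.9,1]])

```text
clock: 2.1
eef_pos: [438.8, 253.3, 301.0]
tcp_rot: [-0.866, 1.57, -2.188]
contact_force: [1.4, -0.8, 0.5]
opening: 1.0
```

>>> jog_arm(series=[[-7.6,0,0,0,0,0,1],[-7.6,0,0,0,0,0,1],[-7.6,0,0,0,0,0,1],[-7.6,0,0,0,0,0,1],[-7.6,0,0,0,0,0,1],[-7.6,0,0,0,0,0,1],[-7.6,0,0,0,0,0,1],[-7.6,0,0,0,0,0,1],[-7.6,0,0,0,0,0,1],[-7.4,0,0,0,0,0,1]])

```text
clock: 3.1
eef_pos: [438.5, 251.2, 301.0]
tcp_rot: [-2.663, 1.57, -2.658]
contact_force: [0.0, 0.7, -0.4]
opening: 0.999
```

```bash
python3 - <<'E'
from h import *
s=r.sense(); p,d=r.grab_frame("wrist"); cv2.imwrite("pics/w1.png",p[:,:,::-1]); np.save("pics/w1.npy",d)
import pickle; pickle.dump(cam("wrist",s),open("pics/w1.pkl","wb"))
print(s["clock"],s["eef_pos"],R.from_euler("xyz",s["tcp_rot"]).as_matrix().round(3),s["qpos"])
E
```

```text
3.1 [438.54507629 251.17618548 300.97780333] [[-0.001 -0.005  1.   ]
 [-0.     1.     0.005]
 [-1.    -0.    -0.001]] [5.17158199e-01 1.00410259e-01 1.80048162e+00 2.27180594e-05
 1.24133934e+00 5.11736068e-01]
```

View pics/w1.png

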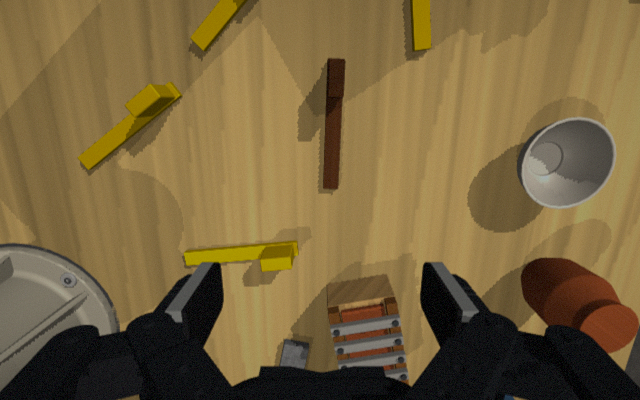

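Wrist view: the stick's handle is at (336,78), its tip at (331,188), and the jig's in-feed mouth around (365,300). I'll enlarge it to measure.

```bash
python3 - <<'E'
import cv2
p=cv2.imread("pics/w1.png")
cv2.imwrite("pics/c4.png",cv2.resize(p[50:200,290:390],None,fx=4,fy=4,interpolation=cv2.INTER_CUBIC))
cv2.imwrite("pics/c5.png",cv2.resize(p[265:385,300:430],None,fx=5,fy=5,interpolation=cv2.INTER_CUBIC))
E
```

```text
(no output)
```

View pics/c4.png

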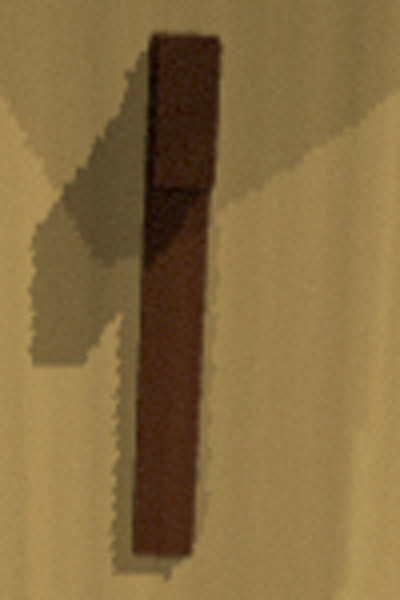

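View pics/c5.png

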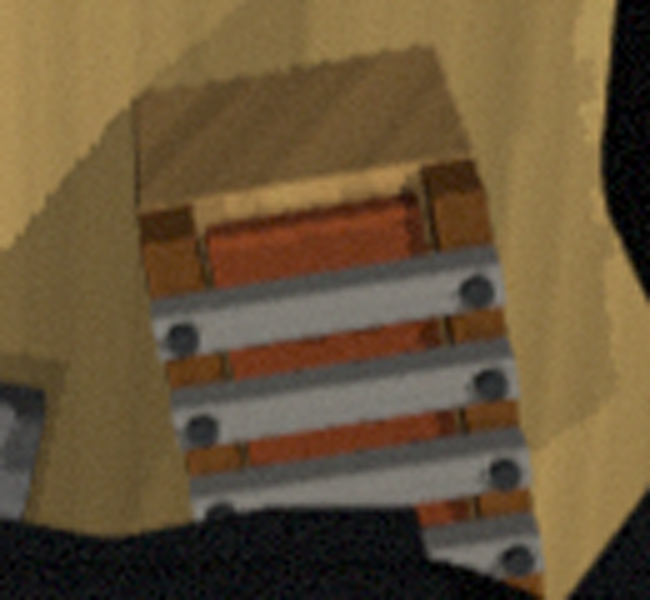

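```bash
python3 - <<'E'
from h import *; import pickle
C=pickle.load(open("pics/w1.pkl","rb"))
f=lambda x,y:((x+.5)/4-.5+290,(y+.5)/4-.5+50)
g=lambda x,y:((x+.5)/5-.5+300,(y+.5)/5-.5+265)
def P(n,q,z,F): w=px2w(C,F(*q),z)[0]; print(n,w.round(1)); return w
for n,q,z in [("hTL",(151,36),52),("hTR",(219,37),52),("hBL",(153,187),52),("hBR",(213,188),52),("tipL",(133,554),10),("tipR",(190,555),10),("tipfl",(133,554),0)]:P(n,q,z,f)
for n,q,z in [("j0L",(135,95),0),("j0R",(432,48),0),("bedL",(140,213),60),("bedR",(471,160),60),("railL",(143,240),76),("railR",(486,188),76),("tileL",(206,230),68),("tileR",(410,198),68),("bar1L",(152,320),84),("bar1R",(496,265),84),("chL",(193,207),60),("chR",(422,168),60)]:P(n,q,z,g)
E
```

```text
hTL [444.  368.5  52. ]
hTR [462.2 368.4  52. ]
hBL [445.  330.1  52. ]
hBR [461.5 329.9  52. ]
tipL [440.2 214.9  10. ]
tipR [459.  214.6  10. ]
tipfl [440.3 212.3   0. ]
j0L [446.5  67.    0. ]
j0R [533.3  82.9   0. ]
bedL [447.   67.4  60. ]
bedR [532.4  83.6  60. ]
railL [447.5  70.3  76. ]
railR [532.8  85.8  76. ]
tileL [463.8  67.8  68. ]
tileR [515.6  77.5  68. ]
bar1L [449.8  52.7  84. ]
bar1R [534.7  69.2  84. ]
chL [460.8  69.2  60. ]
chR [519.9  81.2  60. ]
```

>>> jog_arm(series=[[1.8,0,0,1.5,1.0,0.15,1],[0,0,0,3,1.8,0.26,1],[0,0,0,3,1.8,0.26,1],[0,0,0,3,1.8,0.26,1],[0,0,0,3,1.8,0.26,1],[0,0,0,3,1.6,0.2,1],[0,0,0,2,0,0,1],[0,0,0,2,0,0,1],[0,0,0,2,0,0,1],[0,0,0,1.6,0,0,1],[0,0,0,0,0,0,1],[0,0,0,0,0,0,1]])

```text
clock: 4.35
eef_pos: [455.3, 348.8, 60.3]
tcp_rot: [-2.467, 1.57, -2.5]
contact_force: [-0.7, -0.0, 0.7]
opening: 0.999
```

```bash
cat > snap.py <<'E'
import sys
from h import *; import pickle
n=sys.argv[1]; camn=sys.argv[2] if len(sys.argv)>2 else "wrist"
s=r.sense(); C=cam(camn,s); p,d=r.grab_frame(camn); cv2.imwrite(f"pics/{n}.png",p[:,:,::-1]); np.save(f"pics/{n}.npy",d)
pickle.dump(C,open(f"pics/{n}.pkl","wb"))
m=R.from_euler("xyz",s["tcp_rot"]).as_matrix()
print(s["clock"],s["eef_pos"].round(1),"tilt",(m[:,0]*57.3).round(2),"zyaw",np.degrees(np.arctan2(m[1,2],m[0,2])).round(2),s["contact_force"].round(1),s["opening"])
E
python3 snap.py w2
```

```text
4.35 [455.3 348.8  60.3] tilt [-4.00e-02 -3.00e-02 -5.73e+01] zyaw -1.88 [-0.7 -0.   0.7] 0.9994488095890414
```

View pics/w2.png

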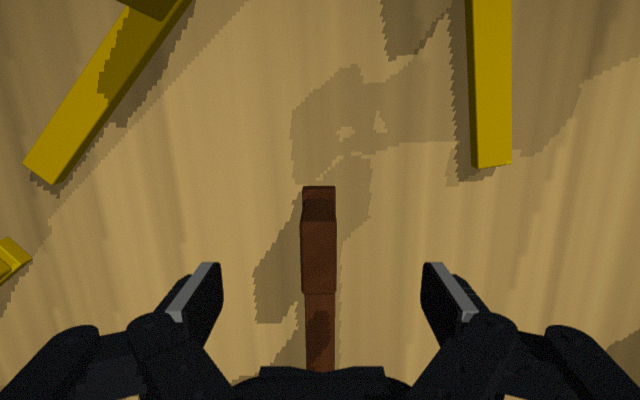

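```bash
python3 - <<'E'
from h import *; import pickle
C=pickle.load(open("pics/w2.pkl","rb"))
print(px2w(C,[(301,221),(336,221),(301,293),(335,293)],52).round(1))
E
```

```text
[[446.2 369.6  52. ]
 [462.8 369.1  52. ]
 [444.2 330.9  52. ]
 [461.4 330.4  52. ]]
```

>>> jog_arm(series=[[0,0,0,1,0.1,-0.15,1],[0,0,0,1.5,0,0,1],[0,0,0,1.2,0,0,1],[0,0,0,0.8,0,0,1],[0,0,0,0,0,0,1],[0,0,0,0,0,0,0],[0,0,0,0,0,0,0],[0,0,0,0,0,0,0],[0,0,0,0,0,0,0],[0,0,0,0,0,0,0],[0,0,0,0,0,0,0],[0,0,0,0,0,0,0],[0,0,0,0,0,0,0]], force=60)

```text
clock: 5.7
eef_pos: [454.3, 350.1, 15.7]
tcp_rot: [0.669, 1.57, 0.638]
contact_force: [0.4, 0.2, 5.9]
opening: 0.204
```

```bash
python3 snap.py w3
```

```text
5.7 [454.3 350.1  15.7] tilt [ 4.00e-02  3.00e-02 -5.73e+01] zyaw -1.8 [0.4 0.2 5.9] 0.2042571139544082
```

View pics/w3.png

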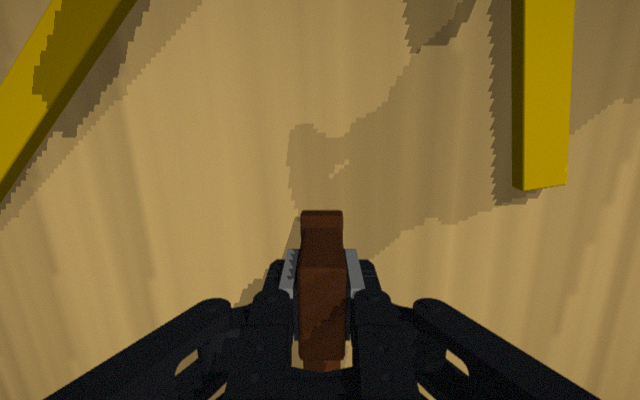

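>>> jog_arm(series=[[0,0,0,-0.5,0,0,0],[0,0,0,-1,0,0,0],[0,0,0,-1.5,0,0,0],[0,0,0,-2,0,0,0],[0,0,0,-2,0,0,0],[0,0,0,-1,0,0,0],[-4,0,0,0,0,0,0],[-4,0,0,0,0,0,0],[-4.4,0,0,0,0,0,0],[0,0,0,0,-1,-0.14,0],[0,0,0,0,-2,-0.3,0],[0,0,0,0,-2.5,-0.3,0],[0,0,0,0,-2.5,-0.3,0],[0,0,0,0,-2,-0.3,0],[0,0,0,0,-1,-0.2,0],[0,0,0,0,0,0,0],[0,0,0,0,0,0,0]])

```text
clock: 7.45
eef_pos: [459.3, 238.9, 95.5]
tcp_rot: [0.653, 1.57, 0.837]
contact_force: [-0.2, 0.2, -1.3]
opening: 0.205
```

```bash
python3 snap.py s4 scene;python3 snap.py t4 top; python3 - <<'E'
import cv2
p=cv2.imread("pics/s4.png")
cv2.imwrite("pics/c6.png",cv2.resize(p[130:250,250:430],None,fx=4.4,fy=4.4,interpolation=cv2.INTER_CUBIC))
p=cv2.imread("pics/t4.png")
cv2.imwrite("pics/c7.png",cv2.resize(p[140:260,210:410],None,fx=4,fy=4,interpolation=cv2.INTER_CUBIC))
E
```

```text
7.45 [459.3 238.9  95.5] tilt [ 2.00e-02  2.00e-02 -5.73e+01] zyaw 10.51 [-0.2  0.2 -1.3] 0.20485270884029338
7.5 [459.3 239.3  95.4] tilt [ 2.00e-02  3.00e-02 -5.73e+01] zyaw 10.56 [0.6 0.1 0. ] 0.2029742549701911
```

View pics/c6.png

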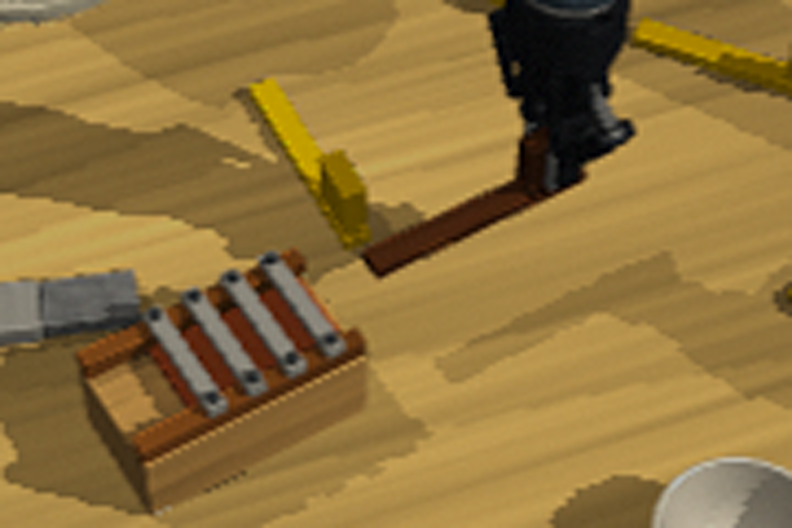

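View pics/c7.png

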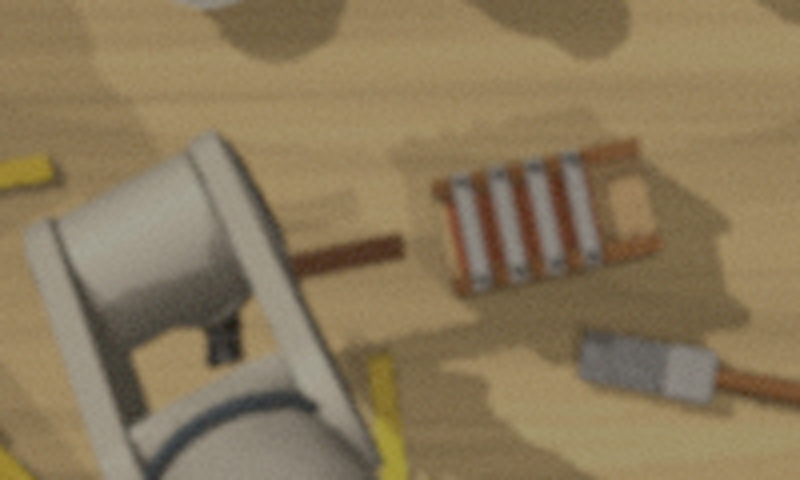

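```bash
python3 - <<'E'
from h import *
y=np.radians(10.6-90); ax=np.array([np.cos(y),np.sin(y),0]); ay=np.array([-ax[1],ax[0],0])
h=np.array([459.3,239.1,0])
for z in (79.6,89.6):
  for s in (10,-10):
    P=h+135*ax+s*ay+[0,0,z]
    t=proj(cam("top"),P)[0]; c=proj(cam("scene"),P)[0]
    print(z,s,P.round(1),((t-[210,140]+.5)*4-.5).round(0),((c-[250,130]+.5)*4.4-.5).round(0))
# jig in scene: 
yj=np.radians(-79.4); jx=np.array([np.cos(yj),np.sin(yj),0]); jy=np.array([-jx[1],jx[0],0]); m=np.array([490,75.3,0])
for x,yy,z in [(0,45,76),(0,-45,76),(160,45,76),(160,-45,76),(160,45,0),(160,30,60),(160,-30,60),(16,45,84),(100,45,84)]:
    P=m+x*jx+yy*jy+[0,0,z]; t=proj(cam("top"),P)[0]; c=proj(cam("scene"),P)[0]
    print(x,yy,z,((t-[210,140]+.5)*4-.5).round(0),((c-[250,130]+.5)*4.4-.5).round(0))
E
```

```text
79.6 10 [494.  108.2  79.6] [397. 233.] [378. 280.]
79.6 -10 [474.3 104.6  79.6] [403. 259.] [362. 259.]
89.6 10 [494.  108.2  89.6] [397. 232.] [378. 270.]
89.6 -10 [474.3 104.6  89.6] [402. 258.] [362. 249.]
0 45 76 [429. 179.] [364. 342.]
0 -45 76 [454. 296.] [292. 245.]
160 45 76 [637. 136.] [137. 453.]
160 -45 76 [663. 253.] [ 70. 349.]
160 45 0 [628. 148.] [146. 518.]
160 30 60 [639. 158.] [127. 449.]
160 -30 60 [656. 235.] [ 83. 381.]
16 45 84 [450. 174.] [342. 345.]
100 45 84 [560. 151.] [223. 403.]
```

>>> jog_arm(series=[[0,0,0,0.6,0,0,0],[0,0,0,0.6,0,0,0],[0,0,0,0.5,0,0,0],[0,0,0,0,-0.7,0,0],[0,0,0,0,-0.8,0,0],[0,0,0,0,-0.8,0,0],[0,0,0,0,-0.4,0,0],[0,0,0,0,0,0,0],[0,0,0,0,0,0,0]])

```text
clock: 8.45
eef_pos: [464.2, 212.3, 78.5]
tcp_rot: [0.438, 1.57, 0.622]
contact_force: [0.0, -0.4, 0.1]
opening: 0.205
```

```bash
python3 snap.py s5 scene; python3 snap.py w5; python3 - <<'E'
import cv2
p=cv2.imread("pics/s5.png")
cv2.imwrite("pics/c8.png",cv2.resize(p[165:245,260:380],None,fx=6.5,fy=6.5,interpolation=cv2.INTER_CUBIC))
E
```

```text
8.45 [464.2 212.3  78.5] tilt [ 2.00e-02  2.00e-02 -5.73e+01] zyaw 10.56 [ 0.  -0.4  0.1] 0.20486520359360513
8.5 [464.2 212.4  78.4] tilt [ 2.00e-02  1.00e-02 -5.73e+01] zyaw 10.58 [ 0.7  0.3 -0.7] 0.20353699475665357
```

View pics/c8.png

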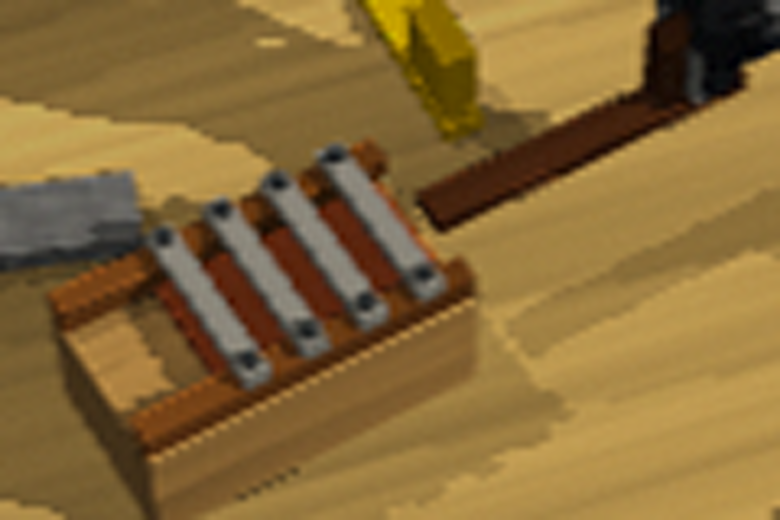

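View pics/w5.png

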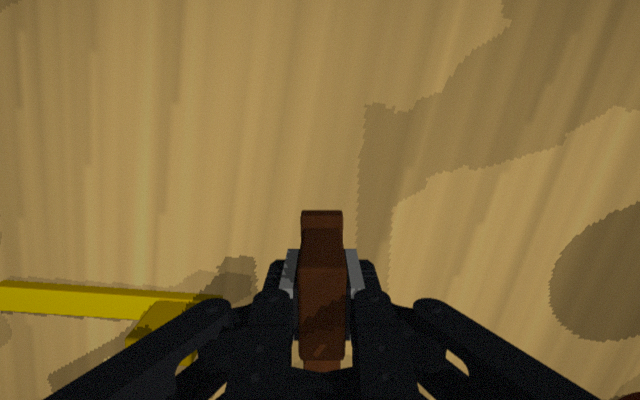

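>>> jog_arm(series=[[0,0,0,0,-0.4,0,0],[0,0,0,0,-0.5,0,0],[0,0,0,0,-0.5,0,0],[0,0,0,0,-0.5,0,0],[0,0,0,0,-0.5,0,0],[0,0,0,0,-0.5,0,0],[0,0,0,0,-0.3,0,0],[0,0,0,0,0,0,0]])

```text
clock: 9.35
eef_pos: [469.9, 180.4, 78.3]
tcp_rot: [-2.271, 1.571, -2.086]
contact_force: [-0.2, 0.4, -0.6]
opening: 0.204
```

```bash
python3 snap.py s6 scene; python3 - <<'E'
import cv2
p=cv2.imread("pics/s6.png")
cv2.imwrite("pics/c9.png",cv2.resize(p[165:245,260:380],None,fx=6.5,fy=6.5,interpolation=cv2.INTER_CUBIC))
E
```

```text
9.35 [469.9 180.4  78.3] tilt [-1.00e-02 -1.00e-02 -5.73e+01] zyaw 10.57 [-0.2  0.4 -0.6] 0.20417419499608933
```

View pics/c9.png

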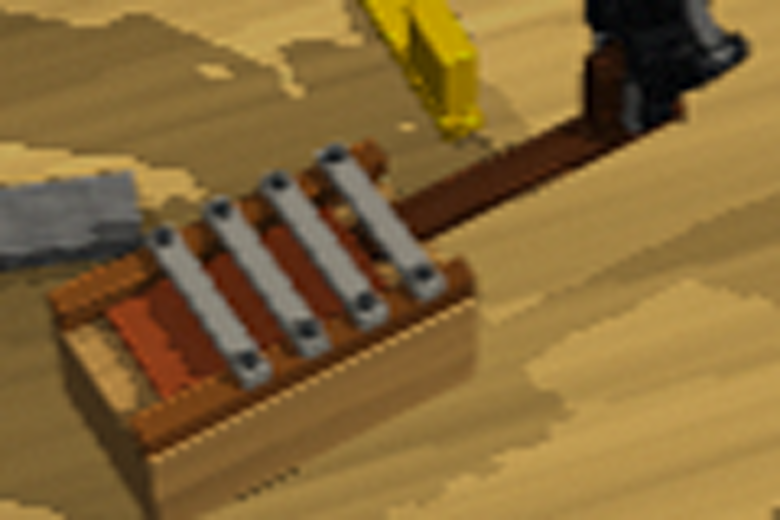

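>>> jog_arm(series=[[0,0,0,0,-0.3,0,0],[0,0,0,0,-0.5,0,0],[0,0,0,0,-0.5,0,0],[0,0,0,0,-0.5,0,0],[0,0,0,0,-0.5,0,0],[0,0,0,0,-0.5,0,0],[0,0,0,0,-0.5,0,0],[0,0,0,0,-0.5,0,0],[0,0,0,0,-0.5,0,0],[0,0,0,0,-0.5,0,0],[0,0,0,0,-0.4,0,0],[0,0,0,0,-0.3,0,0],[0,0,0,0,-0.2,0,0],[0,0,0,0,0,0,0]])

```text
clock: 10.8
eef_pos: [480.4, 124.7, 78.3]
tcp_rot: [-1.907, 1.571, -1.722]
contact_force: [0.5, 0.5, -0.8]
opening: 0.199
```

```bash
python3 snap.py s7 scene;python3 snap.py t7 top; python3 - <<'E'
import cv2
p=cv2.imread("pics/s7.png")
cv2.imwrite("pics/c10.png",cv2.resize(p[165:245,240:360],None,fx=6.5,fy=6.5,interpolation=cv2.INTER_CUBIC))
p=cv2.imread("pics/t7.png")
cv2.imwrite("pics/c11.png",cv2.resize(p[160:230,310:410],None,fx=8,fy=8,interpolation=cv2.INTER_CUBIC))
E
```

```text
10.8 [480.4 124.7  78.3] tilt [-0.00e+00 -1.00e-02 -5.73e+01] zyaw 10.59 [ 0.5  0.5 -0.8] 0.19852804001280916
10.85 [480.4 124.8  78.3] tilt [  0.   -0.  -57.3] zyaw 10.59 [-0.4 -0.1 -1.3] 0.20095688937415165
```

View pics/c10.png

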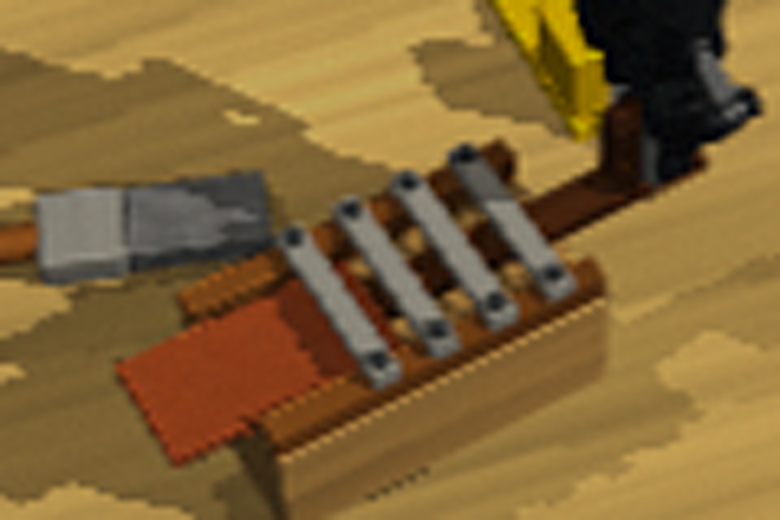

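View pics/c11.png

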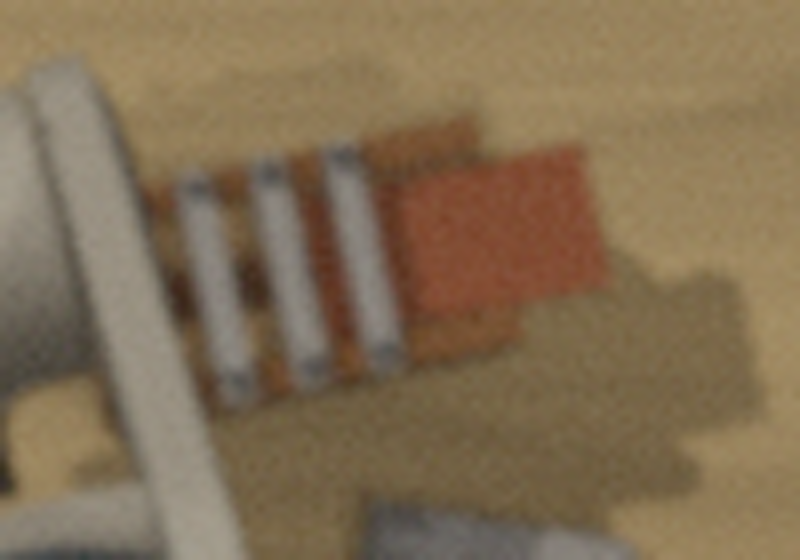

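```bash
python3 - <<'E'
from h import *; import pickle
C=cam("top"); S=cam("scene")
g=lambda x,y:((x+.5)/8-.5+310,(y+.5)/8-.5+160)
f=lambda x,y:((x+.5)/6.5-.5+240,(y+.5)/6.5-.5+165)
a=np.array([px2w(C,g(*q),z)[0] for q,z in [((584,146),68),((609,285),68),((478,120),76),((522,340),76)]])
b=np.array([px2w(S,f(*q),z)[0] for q,z in [((176,463),68),((118,367),68),((180,298),76),((262,420),76)]])
j=np.array([np.cos(np.radians(-79.4)),np.sin(np.radians(-79.4)),0])
for v in (a,b): print(v.round(1),(v@j).round(1))
print(np.array([490,75.3,0])@j)
E
```

```text
[[ 551.2 -115.3   68. ]
 [ 498.3 -123.2   68. ]
 [ 560.9  -74.7   76. ]
 [ 477.6  -88.9   76. ]] [214.8 212.8 176.6 175.3]
[[ 555.5 -110.9   68. ]
 [ 501.1 -120.5   68. ]
 [ 481.8  -87.1   76. ]
 [ 552.8  -72.6   76. ]] [211.2 210.6 174.2 173. ]
16.12113000927138
```

Both views put the overhang at about 37 mm. I'll push another 3 mm, back out straight and lay the stick down behind the in-feed end.

>>> jog_arm(series=[[0,0,0,0,-0.2,0,0],[0,0,0,0,-0.1,0,0],[0,0,0,0,0,0,0],[0,0,0,0,0.4,0,0],[0,0,0,0,0.8,0,0],[0,0,0,0,1.2,0,0],[0,0,0,0,1.6,0,0],[0,0,0,0,1.8,0,0],[0,0,0,0,1.8,0,0],[0,0,0,0,1.8,0,0],[0,0,0,0,1.8,0,0],[0,0,0,0,1.8,0,0],[0,0,0,0,1.2,0,0],[0,0,0,0,0.6,0,0],[0,0,0,0,0,0,0]])

```text
clock: 12.4
eef_pos: [453.5, 268.2, 78.3]
tcp_rot: [-0.1, 1.571, 0.087]
contact_force: [0.3, 0.6, -0.4]
opening: 0.206
```

```bash
python3 snap.py s8 scene; python3 - <<'E'
import cv2
p=cv2.imread("pics/s8.png")
cv2.imwrite("pics/c12.png",cv2.resize(p[130:250,240:430],None,fx=4.2,fy=4.2,interpolation=cv2.INTER_CUBIC))
E
```

```text
12.4 [453.5 268.2  78.3] tilt [  0.    0.  -57.3] zyaw 10.67 [ 0.3  0.6 -0.4] 0.2058139311040152
```

View pics/c12.png

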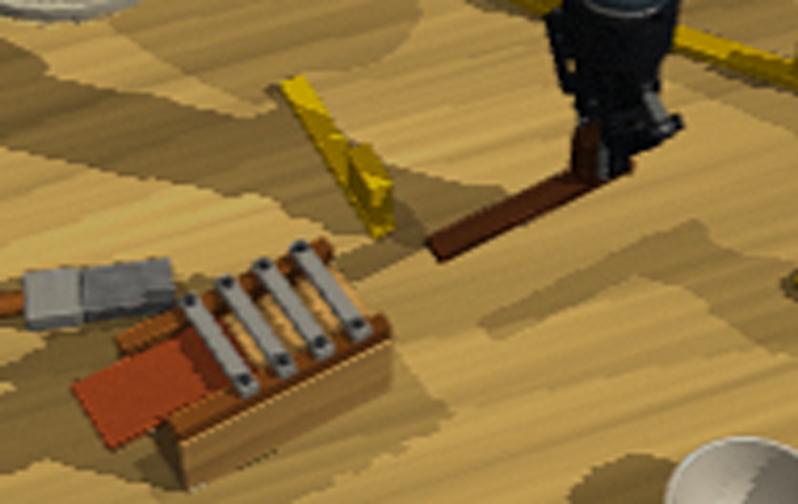

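The tile stays overhanging and the stick is clear of the jig. Next I lower and release it.

>>> jog_arm(series=[[0,0,0,1,0,0,0],[0,0,0,1.4,0,0,0],[0,0,0,1.4,0,0,0],[0,0,0,1.1,0,0,0],[0,0,0,0.7,0,0,0],[0,0,0,0.4,0,0,0],[0,0,0,0.2,0,0,0],[0,0,0,0,0,0,0],[0,0,0,0,0,0,0]])

```text
clock: 13.35
eef_pos: [454.0, 267.6, 16.6]
tcp_rot: [0.37, 1.57, 0.555]
contact_force: [-0.8, 0.1, -1.6]
opening: 0.204
```

>>> jog_arm(series=[[0,0,0,0.1,0,0,0],[0,0,0,0,0,0,0],[0,0,0,0,0,0,0.6],[0,0,0,0,0,0,0.6],[0,0,0,0,0,0,0.6],[0,0,0,0,0,0,0.6],[0,0,0,-1,0,0,0.6],[0,0,0,-2,0,0,1],[0,0,0,-3,0,0,1],[0,0,0,-4,0,0,1],[0,0,0,-4,0,0,1],[0,0,0,-3,0,0,1],[0,0,0,0,0,0,1]])

```text
clock: 14.65
eef_pos: [456.0, 268.8, 190.4]
tcp_rot: [0.345, 1.563, 0.53]
contact_force: [1.0, -0.2, 0.2]
opening: 0.997
```

```bash
python3 snap.py w9
```

```text
14.65 [456.  268.8 190.4] tilt [  0.4    0.23 -57.3 ] zyaw 10.6 [ 1.  -0.2  0.2] 0.996549820489246
```

View pics/w9.png

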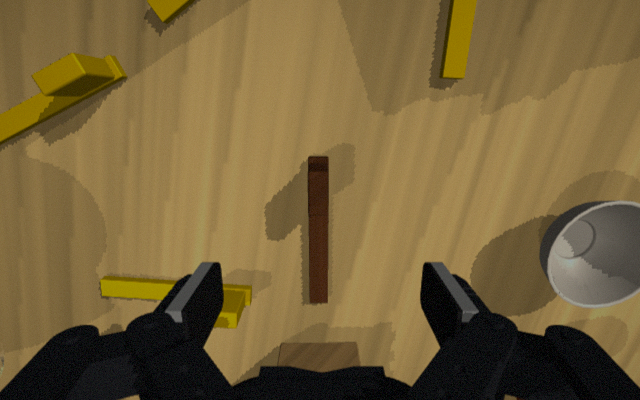

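The stick lies flat on the open table. Next I go over the jig to the overhanging end.

>>> jog_arm(series=[[0,0,0,-1,-1.5,0,1],[0,0,0,-1,-3,0,1],[0,0,0,-1,-4.5,0,1],[0,0,0,0,-4.5,0,1],[0,0,0,0,-4.5,0,1],[0,0,0,0,-4.5,0,1],[0,0,0,0,-4.5,0,1],[0,0,0,0,-4.5,0,1],[0,0,0,0,-4.5,0,1],[0,0,0,0,-3,0,1],[0,0,0,0,-1.5,0,1],[0,0,0,0,0,0,1],[0,0,0,0,0,0,1]])

```text
clock: 16.0
eef_pos: [527.4, -130.3, 214.7]
tcp_rot: [2.507, 1.569, 2.691]
contact_force: [-0.1, 0.9, -0.1]
opening: 1.0
```

```bash
python3 snap.py w10
```

```text
16.0 [ 527.4 -130.3  214.7] tilt [-1.00e-01  5.00e-02 -5.73e+01] zyaw 10.56 [-0.1  0.9 -0.1] 1.0004801617315955
```

View pics/w10.png

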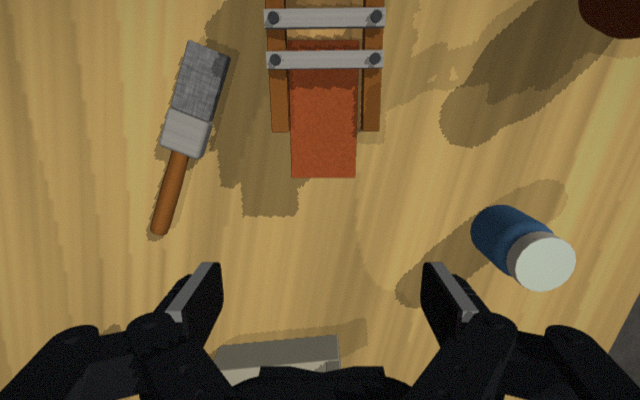

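```bash
python3 - <<'E'
from h import *; import pickle
C=pickle.load(open("pics/w10.pkl","rb"))
a=px2w(C,[(291.5,178),(355.5,177.5),(290.5,100),(356,100)],68); print(a.round(1))
b=px2w(C,[(271.5,132),(380,131)],76); print(b.round(1))
j=np.array([np.cos(np.radians(-79.4)),np.sin(np.radians(-79.4)),0]); k=np.array([-j[1],j[0],0])
print((a@j).round(1),(b@j).round(1),(a@k).round(1),(b@k).round(1))
E
```

```text
[[ 499.6 -125.    68. ]
 [ 554.4 -114.4   68. ]
 [ 488.6  -60.8   68. ]
 [ 541.2  -51.1   68. ]]
[[477.9 -88.2  76. ]
 [564.8 -71.3  76. ]]
[214.8 214.4 149.7 149.8] [174.6 174. ] [468.1 523.9 469.  522.5] [453.6 542. ]
```

Front edge is 40 mm past the out-feed edge, the tile reads 55.8 mm wide (56 expected), and its centre line agrees. Descending to grip 15 mm from its end.

>>> jog_arm(series=[[0,0,0,1,1,0.07,1],[0,0,0,2,1,0.07,1],[0,0,0,3,0.55,0,1],[0,0,0,3,0,0,1],[0,0,0,3,0,0,1],[0,0,0,2.5,0,0,1],[0,0,0,1.5,0,0,1],[0,0,0,0.8,0,0,1],[0,0,0,0.4,0,0,1],[0,0,0,0,0,0,1],[0,0,0,0,0,0,1]])

```text
clock: 17.15
eef_pos: [525.4, -105.1, 44.0]
tcp_rot: [-0.38, 1.57, -0.195]
contact_force: [-0.6, -0.3, 0.2]
opening: 1.001
```

```bash
python3 snap.py w11
```

```text
17.15 [ 525.4 -105.1   44. ] tilt [ 6.00e-02 -1.00e-02 -5.73e+01] zyaw 10.62 [-0.6 -0.3  0.2] 1.0005703264184074
```

View pics/w11.png

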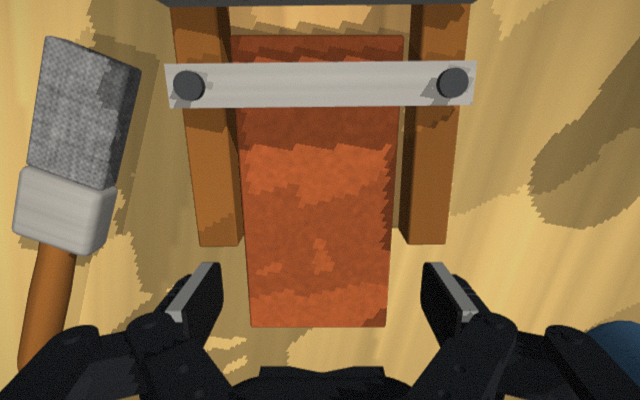

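>>> jog_arm(series=[[0,0,0,0.3,0,0,1],[0,0,0,0.3,0,0,1],[0,0,0,0,0,0,0.75],[0,0,0,0,0,0,0.7],[0,0,0,0,0,0,0.6],[0,0,0,0,0,0,0.5],[0,0,0,0,0,0,0.4],[0,0,0,0,0,0,0.4],[0,0,0,0,0,0,0.4],[0,0,0,0,0,0,0.4]], force=60)

```text
clock: 18.2
eef_pos: [524.9, -105.4, 37.4]
tcp_rot: [-2.038, 1.571, -1.853]
contact_force: [-2.2, -1.0, 5.7]
opening: 0.642
```

```bash
python3 snap.py w12
```

```text
18.2 [ 524.9 -105.4   37.4] tilt [-0.00e+00 -1.00e-02 -5.73e+01] zyaw 10.6 [-2.2 -1.   5.7] 0.6424506934505853
```

View pics/w12.png

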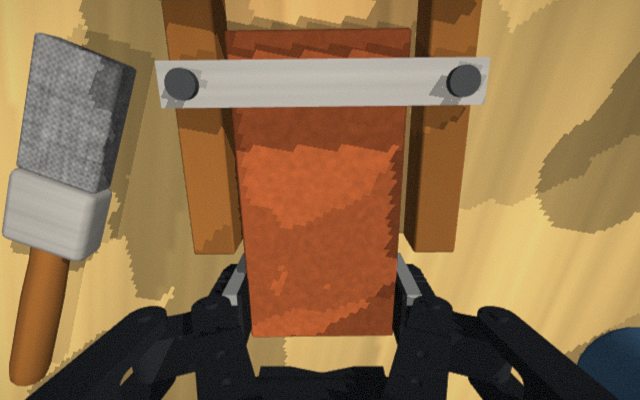

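Gripped. Relieve the downward press slightly and draw the tile straight out.

>>> jog_arm(series=[[0,0,0,-0.05,0,0,0.4],[0,0,0,0,-0.3,0,0.4],[0,0,0,0,-0.5,0,0.4],[0,0,0,0,-0.8,0,0.4],[0,0,0,0,-1,0,0.4],[0,0,0,0,-1,0,0.4],[0,0,0,0,-1,0,0.4],[0,0,0,-0.05,-1,0,0.4],[0,0,0,-0.1,-1,0,0.4],[0,0,0,-0.1,-1,0,0.4],[0,0,0,-0.1,-0.6,0,0.4],[0,0,0,0,-0.3,0,0.4],[0,0,0,0,0,0,0.4]])

```text
clock: 19.55
eef_pos: [540.5, -189.2, 41.3]
tcp_rot: [-0.171, 1.571, 0.013]
contact_force: [-0.0, 0.9, -1.4]
opening: 0.642
```

```bash
python3 snap.py w13; python3 snap.py s13 scene; python3 - <<'E'
import cv2
p=cv2.imread("pics/s13.png")
cv2.imwrite("pics/c13.png",cv2.resize(p[130:300,140:350],None,fx=3.5,fy=3.5,interpolation=cv2.INTER_CUBIC))
E
```

```text
19.55 [ 540.5 -189.2   41.3] tilt [  0.    0.  -57.3] zyaw 10.57 [-0.   0.9 -1.4] 0.6415817986272733
19.6 [ 540.4 -188.8   41.2] tilt [-1.00e-02  1.00e-02 -5.73e+01] zyaw 10.59 [-0.1 -0.2 -0.7] 0.6409289625684219
```

View pics/w13.png

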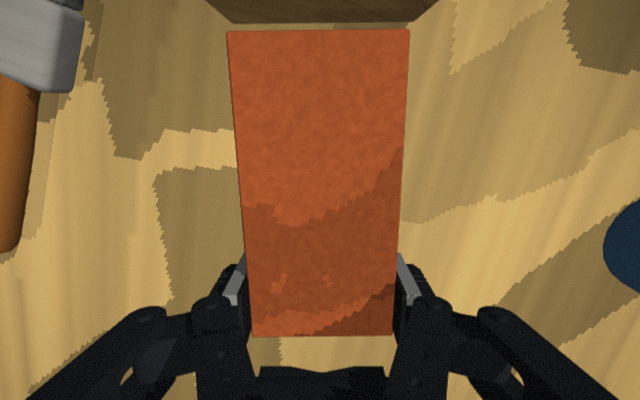

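View pics/c13.png

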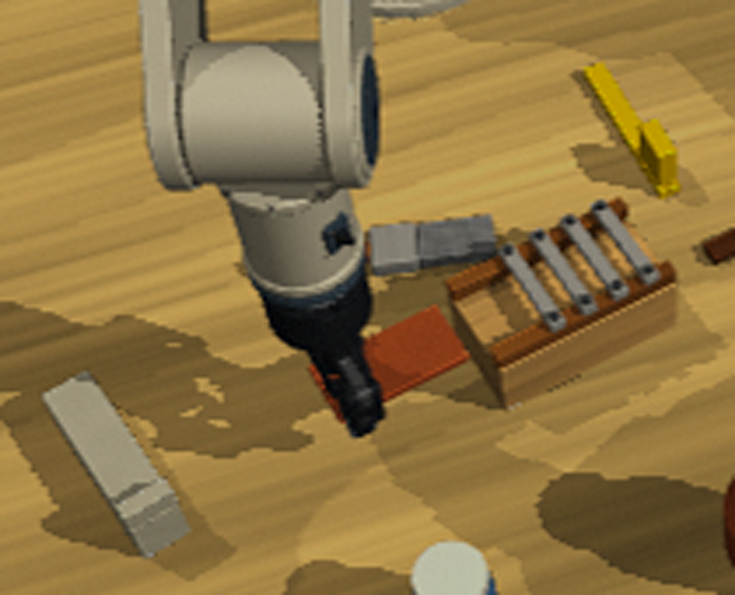

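The tile is fully clear and held. I'll lift, rotate to the setter's yaw and look at the setter from beside it.

>>> jog_arm(series=[[0,0,0,-1,0,0,0.4],[0,0,0,-2,0,0,0.4],[0,0,0,-3,-0.8,-1,0.4],[0,0,0,-3,-1,-2,0.4],[0,0,0,-2,-1,-2,0.4],[0,0,0,-1,-1,-2,0.4],[0,0,0,0,-1,-2,0.4],[0,0,0,0,-1,-1.5,0.4],[4.7,0,0,0,0,0,0.4],[7,0,0,0,0,0,0.4],[8,0,0,0,0,0,0.4],[8,0,0,0,0,0,0.4],[8,0,0,0,0,0,0.4],[8,0,0,0,0,0,0.4],[8,0,0,0,0,0,0.4],[8,0,0,0,0,0,0.4],[8,0,0,0,0,0,0.4],[8,0,0,0,0,0,0.4],[5,0,0,0,0,0,0.4],[3,0,0,0,0,0,0.4]])

```text
clock: 21.65
eef_pos: [448.0, -264.8, 162.0]
tcp_rot: [0.908, 1.571, -0.371]
contact_force: [-0.1, -0.6, -1.8]
opening: 0.641
```

>>> jog_arm(series=[[0,0,0,0,0,0,0.4],[0,0,0,0,0,0,0.4]])

```text
clock: 21.85
eef_pos: [448.0, -265.0, 161.7]
tcp_rot: [0.861, 1.571, -0.413]
contact_force: [-0.5, -0.4, -0.7]
opening: 0.644
```

```bash
python3 snap.py w14
```

```text
21.85 [ 448.  -265.   161.7] tilt [ 1.00e-02 -1.00e-02 -5.73e+01] zyaw -72.99 [-0.5 -0.4 -0.7] 0.6436822084468654
```

View pics/w14.png

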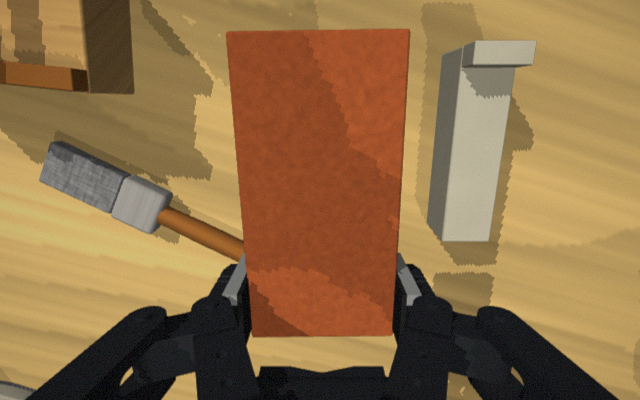

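The setter is fully visible on the right and the tile is in the hand. I'll enlarge the setter.

```bash
python3 - <<'E'
import cv2
p=cv2.imread("pics/w14.png")
cv2.imwrite("pics/c14.png",cv2.resize(p[30:260,410:550],None,fx=2.6*1,fy=2.6,interpolation=cv2.INTER_CUBIC))
cv2.imwrite("pics/c15.png",cv2.resize(p[30:110,430:550],None,fx=6.5,fy=6.5,interpolation=cv2.INTER_CUBIC))
E
```

```text
(no output)
```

View pics/c14.png

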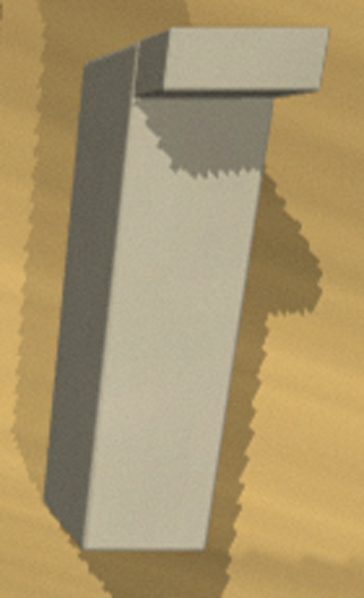

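View pics/c15.png

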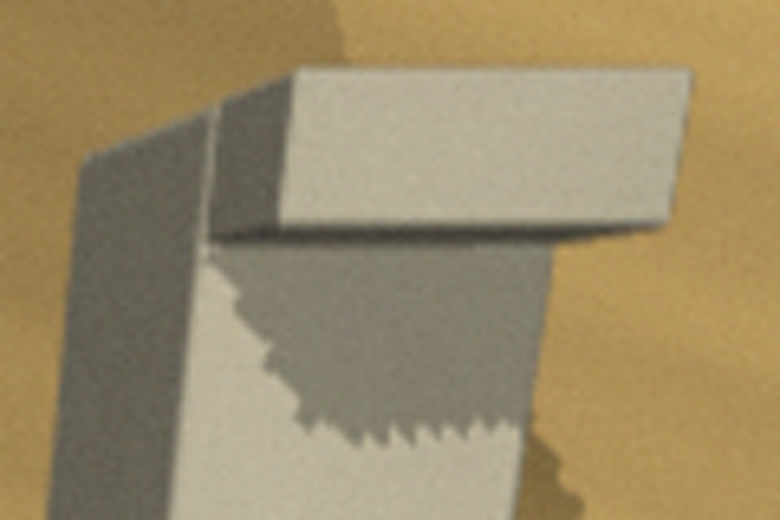

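```bash
python3 - <<'E'
from h import *; import pickle
C=pickle.load(open("pics/w14.pkl","rb")); d=np.load("pics/w14.npy")
f=lambda x,y:((x+.5)/6.5-.5+430,(y+.5)/6.5-.5+30)
g=lambda x,y:((x+.5)/2.6-.5+410,(y+.5)/2.6-.5+30)
a=np.array([px2w(C,f(*q),z)[0] for q,z in [((205,246),45),((552,246),45),((280,224),65),((667,222),65),((295,68),65),((692,70),65)]]+[px2w(C,g(*q),45)[0] for q in [(83,548),(205,548)]])
print(a.round(1))
face=(a[0]+a[1]+a[2]+a[3])/4; end=(a[6]+a[7])/2
# body center line & orientation
v=face-end; print("axis yaw",np.degrees(np.arctan2(v[1],v[0])),"len",np.hypot(*v[:2]), [np.degrees(np.arctan2(*(a[i]-a[i+1])[:2]))  for i in (0,2,4,6)])
W=cloud(C,d)
for u,vv in [(240,45),(395,45),(318,40),(318,150),(318,250),(318,320),(265,320),(380,320)]: print((u,vv),W[vv,u].round(1))
print("depth setter",W[150,480].round(1),W[55,495].round(1))
t=px2w(C,[(227,31),(409.5,29.5),(253,336),(391.5,335)],161.7+30.6)
s=r.sense(); m=R.from_euler("xyz",s["tcp_rot"]).as_matrix()
print(((t-s["eef_pos"])@m).round(1)); print(((a-s["eef_pos"])@m).round(1))
E
```

```text
[[ 569.2 -331.1   45. ]
 [ 580.3 -367.5   45. ]
 [ 569.5 -330.6   65. ]
 [ 581.  -367.9   65. ]
 [ 583.1 -326.1   65. ]
 [ 594.4 -363.8   65. ]
 [ 441.5 -369.9   45. ]
 [ 452.8 -407.1   45. ]]
axis yaw 17.051112108031443 len 133.70475081415054 [np.float64(-16.945410378604425), np.float64(-17.220895651133482), np.float64(-16.684561987009637), np.float64(-16.929934568270387)]
(240, 45) [ 527.1 -213.8  191.7]
(395, 45) [ 540.8 -258.9  192.1]
(318, 40) [ 535.5 -236.1  190.3]
(318, 150) [ 503.5 -245.7  191.3]
(318, 250) [ 468.5 -256.3  190.9]
(318, 320) [ 440.9 -264.6  192.2]
(265, 320) [ 434.5 -245.   191.6]
(380, 320) [ 447.  -288.1  190.9]
depth setter [ 519.3 -368.9   44.8] [ 578.8 -342.3   64.8]
[[-30.7  94.4 -29.3]
 [-30.7  94.7  25.3]
 [-30.7 -13.9 -28. ]
 [-30.7 -13.6  26.3]]
[[116.6  96.6  98.6]
 [116.7  96.5 136.7]
 [ 96.6  97.   98.2]
 [ 96.7  97.1 137.3]
 [ 96.6 111.3  97.9]
 [ 96.7 111.1 137.2]
 [116.6 -36.9  98.4]
 [116.6 -36.9 137.3]]
```

The setter is parallel to the tool to 0.1°, its centre line is +117.8 mm in tool z, and the stop face is at tool y = 96.8. The tile is level in the hand. I'll move over with a 10 mm back-off and descend.

>>> jog_arm(series=[[0,0,0,0,-0.3,0.9,0.4],[0,0,0,0,-0.3,2,0.4],[0,0,0,0,-0.4,2.5,0.4],[0,0,0,0,0,2.5,0.4],[0,0,0,0,0,2,0.4],[0,0,0,0,0,1.4,0.4],[0,0,0,0,0,0.6,0.4],[0,0,0,1,0,0,0.4],[0,0,0,2,0,0,0.4],[0,0,0,2.5,0,0,0.4],[0,0,0,2.5,0,0,0.4],[0,0,0,2,0,0,0.4],[0,0,0,1,0,0,0.4],[0,0,0,1,0,0,0.4],[0,0,0,0,0,0,0.4],[0,0,0,0,0,0,0.4]])

```text
clock: 23.5
eef_pos: [473.3, -382.0, 41.8]
tcp_rot: [0.629, 1.57, -0.647]
contact_force: [-0.3, -0.2, -0.8]
opening: 0.641
```

```bash
python3 snap.py w15
```

```text
23.5 [ 473.3 -382.    41.8] tilt [ 3.00e-02 -2.00e-02 -5.73e+01] zyaw -73.09 [-0.3 -0.2 -0.8] 0.6412634085547803
```

View pics/w15.png

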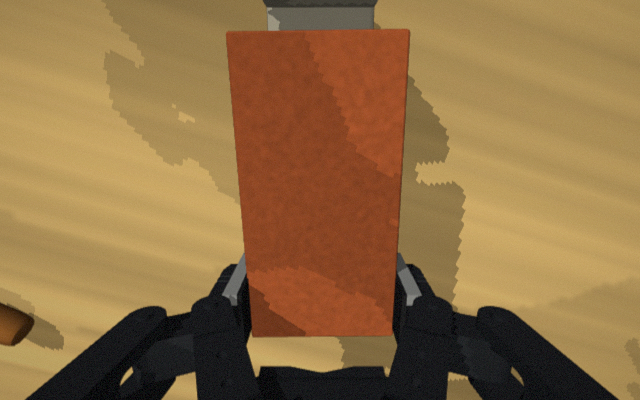

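>>> jog_arm(series=[[0,0,0,0.5,0,0.1,0.4],[0,0,0,0.6,0,0,0.4],[0,0,0,0.4,0,0,0.4],[0,0,0,0.2,0,0,0.4],[0,0,0,0,0,0,0.4],[0,0,0,0,0,0,0.4]])

```text
clock: 24.15
eef_pos: [473.3, -382.9, 24.3]
tcp_rot: [-2.298, 1.571, 2.709]
contact_force: [0.5, -0.1, -2.3]
opening: 0.642
```

>>> jog_arm(series=[[0,0,0,0.1,0,0,0.4],[0,0,0,0.05,0,0,0.4],[0,0,0,0,0,0,0.4],[0,0,0,0,0,0,0.4]])

```text
clock: 24.55
eef_pos: [473.3, -383.0, 22.8]
tcp_rot: [0.545, 1.571, -0.731]
contact_force: [0.0, -0.2, -1.3]
opening: 0.642
```

>>> jog_arm(series=[[0,0,0,0.05,0,0,0.4],[0,0,0,0,0,0,0.4],[0,0,0,0,0,0,0.4]])

```text
clock: 24.85
eef_pos: [473.3, -383.0, 22.8]
tcp_rot: [0.519, 1.571, -0.756]
contact_force: [-0.9, 1.0, 5.8]
opening: 0.642
```

```bash
python3 snap.py s16 scene; python3 snap.py w16; python3 - <<'E'
import cv2
p=cv2.imread("pics/s16.png")
cv2.imwrite("pics/c16.png",cv2.resize(p[215:305,130:220],None,fx=6.5,fy=6.5,interpolation=cv2.INTER_CUBIC))
E
```

```text
24.85 [ 473.3 -383.    22.8] tilt [ 1.00e-02 -1.00e-02 -5.73e+01] zyaw -73.1 [-0.9  1.   5.8] 0.6417142051860754
24.9 [ 473.4 -383.    22.8] tilt [ 1.00e-02 -1.00e-02 -5.73e+01] zyaw -73.11 [-1.7  1.9  5.5] 0.642953864852443
```

View pics/c16.png

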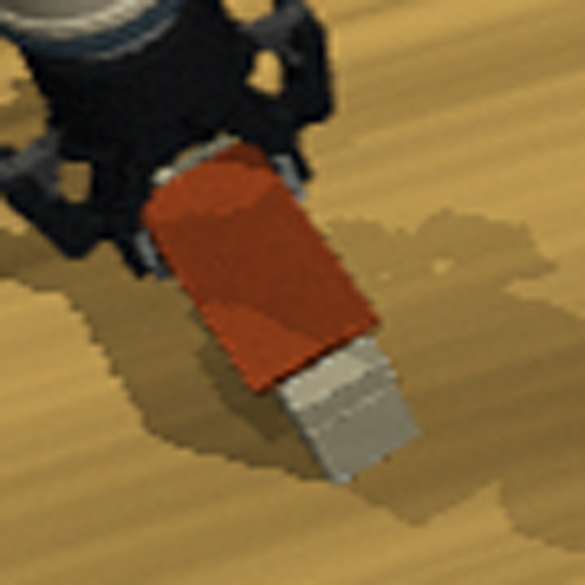

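View pics/w16.png

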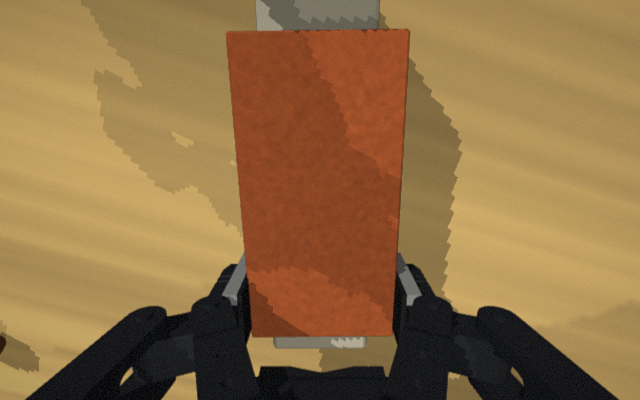

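Touching down with about 6 N. I'll ease off a hair and slide toward the stop.

>>> jog_arm(series=[[0,0,0,-0.07,0,0,0.4],[0,0,0,0,0.3,0,0.4],[0,0,0,0,0.4,0,0.4],[0,0,0,0,0.2,0,0.4],[0,0,0,0,0,0,0.4],[0,0,0,0,0,0,0.4]])

```text
clock: 25.55
eef_pos: [482.0, -380.2, 22.9]
tcp_rot: [-2.458, 1.571, 2.549]
contact_force: [-0.2, 0.1, -1.4]
opening: 0.638
```

>>> jog_arm(series=[[0,0,0,0,0.1,0,0.4],[0,0,0,0,0,0,0.4],[0,0,0,0,0,0,0.4]])

```text
clock: 25.85
eef_pos: [482.8, -380.0, 23.0]
tcp_rot: [-2.103, 1.571, 2.905]
contact_force: [0.1, -0.2, -1.3]
opening: 0.641
```

>>> jog_arm(series=[[0,0,0,0,0.1,0,0.4],[0,0,0,0,0,0,0.4],[0,0,0,0,0,0,0.4]])

```text
clock: 26.15
eef_pos: [483.9, -379.7, 23.0]
tcp_rot: [0.805, 1.571, -0.471]
contact_force: [-0.7, -0.5, -1.0]
opening: 0.645
```

```bash
python3 snap.py s17 scene; python3 snap.py w17; python3 - <<'E'
import cv2
p=cv2.imread("pics/s17.png")
cv2.imwrite("pics/c17.png",cv2.resize(p[215:305,130:220],None,fx=6.5,fy=6.5,interpolation=cv2.INTER_CUBIC))
p=cv2.imread("pics/w17.png")
cv2.imwrite("pics/c18.png",cv2.resize(p[0:60,200:430],None,fx=3.4,fy=3.4,interpolation=cv2.INTER_CUBIC))
E
```

```text
26.15 [ 483.9 -379.7   23. ] tilt [  0.   -0.  -57.3] zyaw -73.1 [-0.7 -0.5 -1. ] 0.6446840911088743
26.2 [ 483.8 -379.7   23. ] tilt [  0.   -0.  -57.3] zyaw -73.1 [-0.5  0.1 -1.8] 0.6416934804020868
```

View pics/c17.png

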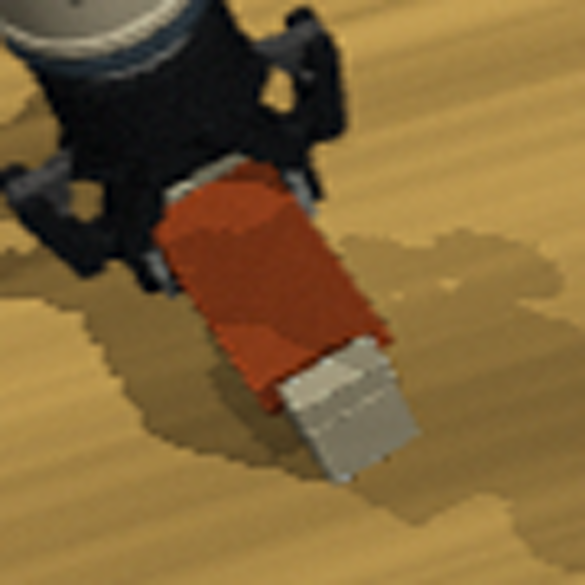

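View pics/c18.png

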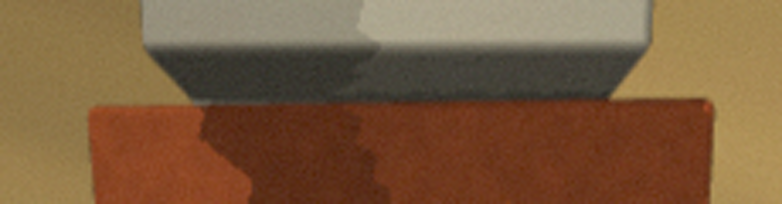

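>>> jog_arm(series=[[0,0,0,0,0.1,0,0.4],[0,0,0,0,0,0,0.4],[0,0,0,0,0,0,0.4]])

```text
clock: 26.55
eef_pos: [484.7, -379.4, 23.0]
tcp_rot: [-2.479, 1.571, 2.529]
contact_force: [-0.0, -0.5, -1.6]
opening: 0.64
```

>>> jog_arm(series=[[0,0,0,0,0.1,0,0.4],[0,0,0,0,0,0,0.4],[0,0,0,0,0,0,0.4]])

```text
clock: 26.85
eef_pos: [484.8, -379.2, 22.9]
tcp_rot: [-2.037, 1.569, 2.97]
contact_force: [-5.0, -2.7, -0.6]
opening: 0.644
```

Contact with the stop at about 5.6 N. I'll relieve it, settle the tile and release.

>>> jog_arm(series=[[0,0,0,0.05,-0.05,0,0.4],[0,0,0,0,0,0,0.4],[0,0,0,0,0,0,0.4]], force=20)

```text
clock: 27.15
eef_pos: [484.8, -379.2, 22.8]
tcp_rot: [-2.248, 1.57, 2.759]
contact_force: [-4.8, 0.9, 5.4]
opening: 0.64
```

>>> jog_arm(series=[[0,0,0,0,0,0,0.68],[0,0,0,0,0,0,0.72],[0,0,0,0,0,0,0.85],[0,0,0,0,0,0,1],[0,0,0,0,0,0,1],[0,0,0,0,0,0,1],[0,0,0,0,0,0,1]])

```text
clock: 27.85
eef_pos: [485.3, -379.3, 22.5]
tcp_rot: [0.424, 1.571, -0.852]
contact_force: [0.3, 0.0, -0.5]
opening: 1.002
```

```bash
python3 snap.py w18
```

```text
27.85 [ 485.3 -379.3   22.5] tilt [  0.   -0.  -57.3] zyaw -73.1 [ 0.3  0.  -0.5] 1.002314625786051
```

View pics/w18.png

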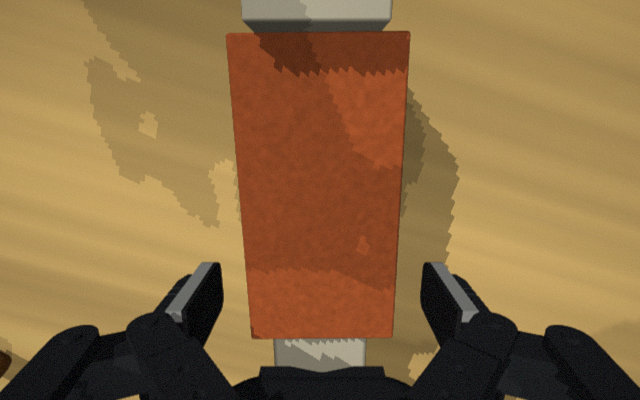

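Released cleanly. I'll rise straight up and inspect.

>>> jog_arm(series=[[0,0,0,-0.5,0,0,1],[0,0,0,-1,0,0,1],[0,0,0,-2,0,0,1],[0,0,0,-3,0,0,1],[0,0,0,-3,0,0,1],[0,0,0,-2,-0.5,0,1],[0,0,0,-2,-1,0,1],[0,0,0,-1,-1,0,1],[0,0,0,0,0,0,1],[0,0,0,0,0,0,1]])

```text
clock: 28.9
eef_pos: [461.0, -386.5, 167.3]
tcp_rot: [2.607, 1.571, 1.331]
contact_force: [-0.2, 0.3, -0.9]
opening: 1.003
```

```bash
python3 snap.py w19; python3 snap.py s19 scene; python3 - <<'E'
import cv2
p=cv2.imread("pics/w19.png")
cv2.imwrite("pics/c19.png",cv2.resize(p[50:150,240:400],None,fx=5,fy=5,interpolation=cv2.INTER_CUBIC))
E
```

```text
28.9 [ 461.  -386.5  167.3] tilt [ 0.00e+00  1.00e-02 -5.73e+01] zyaw -73.14 [-0.2  0.3 -0.9] 1.0032420120911583
28.95 [ 461.1 -386.2  166.7] tilt [-3.00e-02  4.00e-02 -5.73e+01] zyaw -73.12 [ 0.3 -0.1 -0.2] 0.9991816745328096
```

View pics/w19.png

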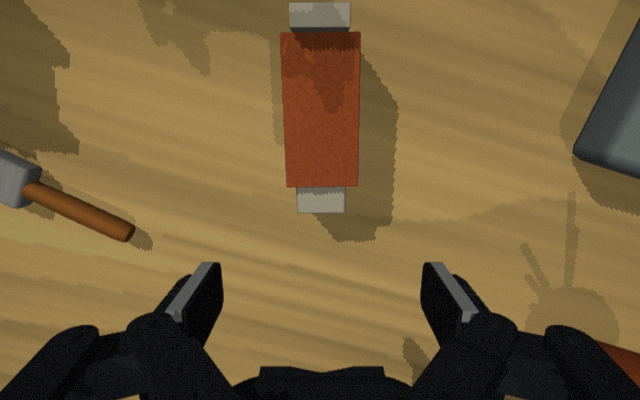

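View pics/c19.png

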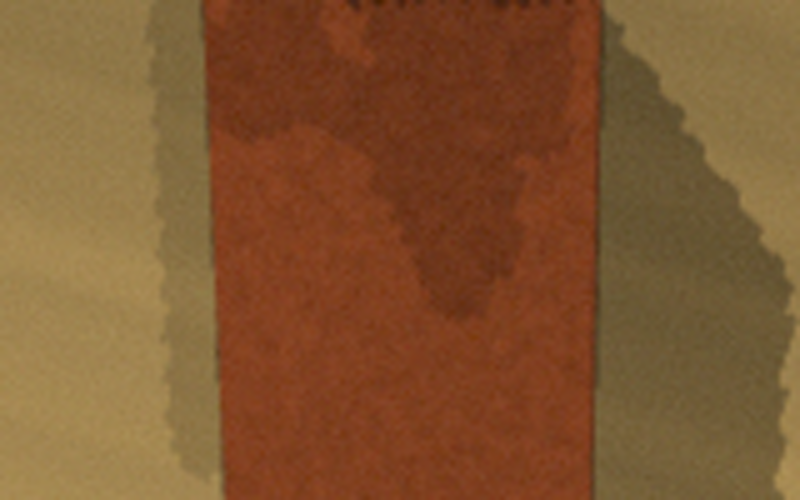

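View pics/s19.png

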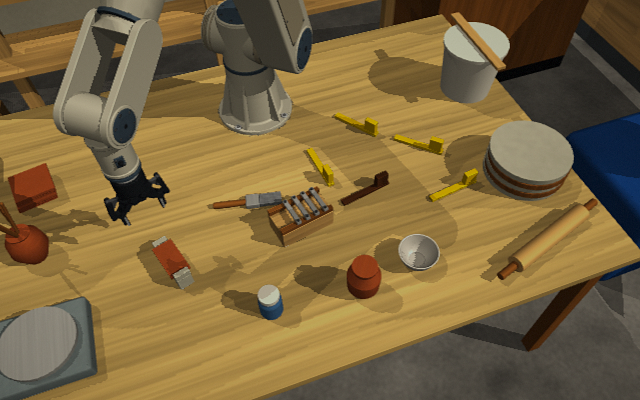

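```bash
python3 - <<'E'
from h import *; import pickle
p=cv2.imread("pics/w19.png")
cv2.imwrite("pics/c20.png",cv2.resize(p[0:50,270:370],None,fx=8,fy=8,interpolation=cv2.INTER_CUBIC))
cv2.imwrite("pics/c21.png",cv2.resize(p[170:220,270:370],None,fx=8,fy=8,interpolation=cv2.INTER_CUBIC))
E
```

```text
(no output)
```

View pics/c20.png

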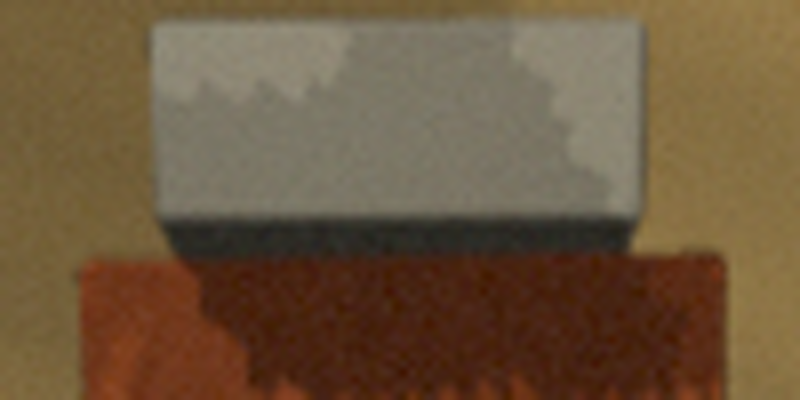

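View pics/c21.png

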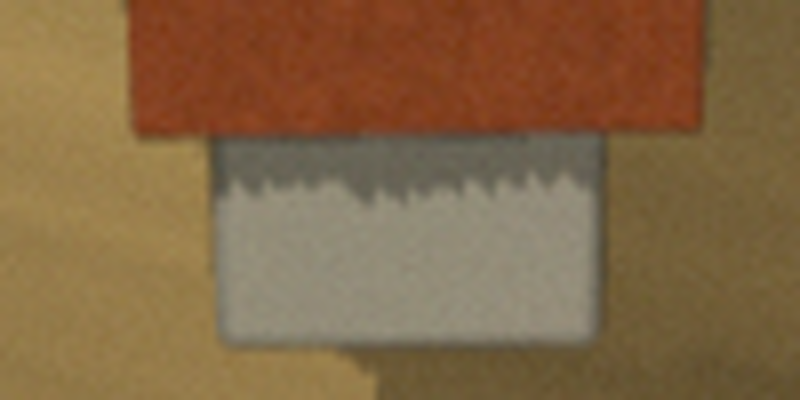

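```bash
python3 - <<'E'
from h import *; import pickle
C=pickle.load(open("pics/w19.pkl","rb"))
f=lambda x,y:((x+.5)/8-.5+270,(y+.5)/8-.5)
g=lambda x,y:((x+.5)/8-.5+270,(y+.5)/8-.5+170)
t=np.array([px2w(C,q,53)[0] for q in [f(80,262),f(725,256),g(134,136),g(702,130)]])
s=np.array([px2w(C,f(157,217),65)[0],px2w(C,f(640,217),65)[0],px2w(C,g(220,344),45)[0],px2w(C,g(600,344),45)[0]])
end=(s[2]+s[3])/2; v=(s[0]+s[1])/2-end; v[2]=0; L=np.linalg.norm(v); ux=v/L; uy=np.array([-ux[1],ux[0],0])
print("face x",L-75)
q=t-end
print("tile x",(q@ux-75).round(1),"y",(q@uy).round(1))
a=t[0]-t[2];b=t[1]-t[3]; A=lambda v:np.degrees(np.arctan2(v[1],v[0])); print(A(a)-A(ux),A(b)-A(ux))
W=cloud(C,np.load("pics/w19.npy"))
for u,vv in [(290,45),(350,45),(320,110),(295,175),(350,175)]: print(W[vv,u].round(1))
E
```

```text
face x 59.469649507880064
tile x [ 58.4  58.5 -50.7 -50.5] y [ 27.4 -27.9  26.8 -28.7]
0.34414335290697906 0.3788646643706066
[ 560.5 -332.7   54.1]
[ 572.7 -372.4   52.6]
[ 525.  -365.    53.4]
[ 472.9 -360.5   52.6]
[ 485.4 -401.1   53.6]
```

```bash
python3 snap.py t20 top; python3 - <<'E'
from h import *
W=cloud(cam("top"),np.load("pics/t20.npy")); p=cv2.imread("pics/t20.png")
W0=cloud(cam("top"),np.load("pics/top0.npy"))
y=np.radians(-79.4);ax=np.array([np.cos(y),np.sin(y),0])
for n,o,z in [("tip",128,10),("mid",60,10),("handle",0,52)]:
    u,v=proj(cam("top"),np.array([453.8,267.8,z])+o*ax)[0].round().astype(int); print(n,W[v,u].round(1),p[v,u])
for n,(u,v) in dict(vase=(317,112),bowl=(262,125),glaze=(395,120),brush=(372,232)).items(): print(n,W0[v,u].round(0),W[v,u].round(0))
r.sign_off(); print(r.sense()["clock"])
E
```

```text
29.0 [ 461.1 -386.1  166.5] tilt [ -0.06   0.06 -57.3 ] zyaw -73.11 [ 0.3 -0.2  0.1] 0.9985655735898861
tip [476.7 140.8  17.3] [32 51 75]
mid [465.9 209.9  10.9] [23 43 73]
handle [452.4 266.8  57.7] [36 47 69]
vase [744.  79. 125.] [743.  79. 128.]
bowl [734. 255.   7.] [734. 255.   5.]
glaze [ 725. -156.   82.] [ 723. -155.   93.]
brush [389. -84.  17.] [389. -84.  23.]
the job is handed in; nothing more can be done
the job is handed in; nothing more can be done
```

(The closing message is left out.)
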